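# Set the card incubator's timer by four clicks and start it

### The job

The incubator's blue timer dial adds five minutes at every click: with a fingertip, gently push its white fin clockwise by exactly four clicks, not going past the fourth, and let it rest there. Then press the green start button all the way down with a fingertip and let it spring back. Leave the black temperature dial and all the loose things where they are, and grasp or lift nothing.

Things in the scene. Friction and masses are not known exactly. Their poses are not given: they have to be found in the camera images.
- incubator: white card incubator, fixed. Origin under the centre of its control deck, x away from the robot at yaw 0. Deck: x -85 to 85, y -240 to 240 mm, flat top 50 mm above the bench; warm block behind it (x 85 to 235), 88 mm tall, gel cards to 106 mm. On the deck at x = 0, y = -150, 0, 150 mm, in any order: blue timer dial, black temperature dial, green start button
- timer (a joint): rad, blue timer dial about its vertical axis: 0 at the start, grows clockwise seen from above. A click stop every 0.4189 (24 degrees); the fourth at 1.6755; they go on to the eighth. Resistance peaks (0.08 to 0.15 N m) a quarter click past a stop, vanishes halfway, then the dial snaps on into the next stop by itself. Left alone it rests within 0.05 of a stop
- timer_base: the timer dial's grey bezel, fixed on the deck, carrying the dial; origin on the dial's axis at the deck's surface. Its zero tick (first long one) lies 137.5 degrees counter-clockwise from its x axis
- timer_axis (a point): on the timer dial's vertical axis, level with its fin's top, 36 mm above the deck. Blue disc 94 mm across, flat top 18 mm above the deck; raised hub 30 mm across, 28 mm above the deck; grey bezel 116 mm across, 6 mm thick, with nine white ticks, one per click, longer at 0, 4 and 8. x points along the fin, y to its counter-clockwise side; the frame turns with the dial
- timer_fin (a point): on the upright flank of the timer's white fin, counter-clockwise side, where a fingertip pushes (towards -y; axes as timer_axis): 34 mm from the axis, 6 mm below the fin's top, 12 mm above the disc. Fin: radial, 14 to 46 mm from the axis, 10 mm thick (flank 5 mm off the centre line), rising 18 mm above the disc, black line on top; its clockwise side is a ramp 22 mm long
- temp (a joint): angle in rad of the black temperature dial with the grey fin (same make and size as the timer dial, also clicking every 24 degrees): 0 at the start and to stay there
- temp_axis (a point): point on the temperature dial's axis, level with the top of its fin, 36 mm above the deck
- start (a joint): travel in m of the green start button: 0 up, 0.006 fully down; it springs back by itself; about 5 N holds it fully down
- start_top (a point): centre of the top face of the round green start button, 32 mm across, in a low grey housing; it is pressed straight down
- dropper_a: small amber dropper bottle, white collar, black rubber bulb, 26 mm across, 60 mm tall, loose on the incubator's deck; origin under its centre. To be left alone.
- dropper_b: small clear dropper bottle, black collar and bulb, 26 mm across, 60 mm tall, loose on the incubator's deck; origin under its centre. To be left alone.
- dropper_c: small amber dropper bottle, black collar and bulb, 26 mm across, 60 mm tall, loose on the bench; origin under its centre. To be left alone.
- tube_rack: white foam block 200 x 140 x 35 mm holding three purple-capped tubes, 86 mm tall in all, loose on the bench; origin under its centre. To be left alone.
- beaker: empty glass beaker, 90 mm across, 110 mm tall, loose on the bench; origin under its centre. To be left alone.
- card_rack: clear tray 200 x 130 mm with white gel cards under gold foil strips, 64 mm tall, loose on the bench; origin under its centre. To be left alone.
- tip_carton: white and blue carton 80 x 130 mm, 110 mm tall, loose on the bench; origin under its centre. To be left alone.

How it is judged:
On the way, in this order (a step that is already met when the one before it is completed fails the run):
1. the timer dial rests at its fourth click (value of joint timer between 1.526 and 1.826 rad and velocity of joint timer between -0.3 and 0.3 rad/s), for 0.4 s.
2. the start button is pressed all the way down (value of joint start above 0.0045 m), for 0.05 s.
At the end, for the whole second after the job is handed in: The timer dial rests at its fourth click (within 0.15 rad), the temperature dial is still at its start (within 0.15 rad), the start button is up again (within 1.5 mm), and every loose thing is within 30 mm of where it stood (value of joint timer between 1.526 and 1.826 rad and value of joint temp between -0.15 and 0.15 rad and value of joint start below 0.0015 m and velocity of joint timer between -0.1 and 0.1 rad/s and distance of each of dropper_a, dropper_b, dropper_c, tube_rack, beaker, card_rack, tip_carton from where it was at the start of the episode below 0.03 m); the robot touches nothing.
It fails at once if the timer dial is turned past its fourth click, towards the fifth (value of joint timer above 1.927 rad).
It fails at once if the start button is pressed before the timer is at four clicks (value of joint start above 0.003 m and value of joint timer below 1.526 rad).
It fails at once if the temperature dial is turned by more than half a click (not (value of joint temp between -0.21 and 0.21 rad)).
It fails at once if the timer dial is handled roughly (more than 25 N) (contact force between any of the fingers, the arm and timer_base above 25 N).
It fails at once if a loose thing is shoved or lifted by more than 30 mm, or knocked over (distance of any of dropper_a, dropper_b, dropper_c, tube_rack, beaker, card_rack, tip_carton from where it was at the start of the episode above 0.03 m or angle between any of dropper_a, dropper_b, dropper_c, tube_rack, beaker, card_rack, tip_carton's own z axis and vertical above 0.5 rad).
It also fails if it takes over 58 s, if anything falls off the work surface, if the arm or the gripper's body presses on something with over 40 N, if the wrist force passes 120 N, or if a joint passes its speed limit or range.

### The arm

A 6-joint arm with a two-finger parallel gripper is mounted at the origin on the work surface. World frame = base frame: x ahead of the robot, y to its left, z up, the work surface at z = 0. Lengths are in m, angles in rad, forces in N, time in s.
With the tool pointing down it reaches from about 0.375 to 0.925 m from the base axis. Payload 5.7 kg.
Tool frame: the origin (TCP) lies at the very end of the fingers, on their centre line; the grasp point (between the pads) lies 19 mm behind it; y points along the fingers, z is the direction in which the jaws open and shut, and the axes are right-handed (so a half turn about y gives the same grasp; the last joint's range is limited). The gripper opens to 88 mm and grips with 3 to 60 N. Pads are 20 mm wide; open, the fingers measure 115 mm over their backs; the gripper's body (75 mm by 178 mm) begins 61 mm behind the grasp point.
Start: joints at [1.069, 0.359, 1.51, -0, 1.272, -0.115], TCP at [0.226, 0.556, 0.223] pointing down, gripper open.
Joint ranges: [-2.97, 2.97], [-1.01, 2.36], [0.21, 2.38], [-0.96, 4.11], [0.2, 2.71], [-2.98, 2.98]. Speed limits (rad/s): [2.39, 2.39, 3.14, 3.14, 3.14, 3.14].

### API

Orientations are given as a unit quaternion [x, y, z, w].
In Python, from cell import state, snapshot, close_job gives the robot as it stands.
- The arm moves only by the tool carry_out, never from a script. Its arguments are lists of equal length, an entry for each row: "dp": the shift along the tool's x, y, z in m, a list of three; "rot": the turn, a rotation vector about the tool's x, y, z in degrees, a list of three; "jaw": the gripper's target within -1 to 1 (fully open at 1, half-way at 0, shut at -1). In form: {"dp": [[dx, dy, dz], ...], "rot": [[rx, ry, rz], ...], "jaw": [jaw, ...]}. A call has 1 to 5 rows; each row is the pose to reach, as a shift and turn from the pose commanded when the call began, along the tool's axes at that moment; what a row does not reach only later rows make up. A row lasts 1/10 s, in which the tool goes at most 50 mm and 8.59 degrees, less where a joint would pass 70% of its speed; a pose out of reach is approached as far as the arm can. A call with a gripper value outside its range is refused whole. The fingers move at their own pace and stop on an object; "newtons" is the grip in N (left out, the last holds). Time passes only in rows, so rows that repeat a pose let the fingers close. It gives the time, the measured TCP pose, the force and the opening at its end, in the units of the state.
- state(): the state, without advancing time (a new reading comes with each control period).
- snapshot(name): name is "side" or "top" or "wrist"; returns a dict with "pixels" (480x640x3 uint8, red, green, blue), "mtx" (3x3 intrinsics, pixels), "D" ([k1, k2, p1, p2, k3] as OpenCV has them; the pictures are not rectified), "world_to_cam" (4x4, takes a point from world to camera coordinates). Camera axes: x right, y up, looking along -z (the intrinsics and any distortion apply to the point x, -y, -z); pixel columns grow to the right and rows downward; lengths in m; the calibration is good to about 2 mm. A picture is of the moment at which its call begins. There is no depth.
- close_job(): hands the job in, once; it reports no verdict.
The state is a dict: "t": time; "qpos": joint angles; "qd": joint speeds; "tau": joint torques, N m; "tool_pos": TCP position; "eef_rot": TCP orientation; "ft_force": force on the tool from outside, world axes, zero at the start; "moment": the same for the moment, N m; "width": finger opening in m.
Only numpy, scipy, OpenCV 4.12 (cv2) and the standard library are available. Lean on these libraries where they do the work, as an engineer would, in place of code of your own. Each camera call takes 0.05 s, during which the arm holds its last target.

## Working session

There is one attempt and no reset: what is moved stays moved. The work goes in short steps, Python scripts to look and compute and a tool call to move; the robot and the scene stay as the last step left them, time stands still between calls to the robot, and variables do not carry over. Pictures are saved under pics/ and viewed, and the job is handed in when it is done.

Besides the shell and the picture viewer there is one more tool, called after "Request:" as name(argument=value, ...), one argument or row to a line, values as JSON. carry_out: Moves the arm, as the interface text tells. Its arguments: {"type":"object","properties":{"dp":{"type":"array","items":{"type":"array","items":{"type":"number"}}},"rot":{"type":"array","items":{"type":"array","items":{"type":"number"}}},"jaw":{"type":"array","items":{"type":"number"}},"newtons":{"type":"number"}},"required":["dp","rot","jaw"]}

```bash
mkdir -p pics; ls; python3 - <<'E'
from cell import state,snapshot
import cv2,pickle
s=state();print(s)
d={}
for n in("side","top","wrist"):
    d[n]=snapshot(n);cv2.imwrite(f"pics/{n}0.png",d[n]["pixels"][:,:,::-1])
    print(n,d[n]["mtx"].tolist(),d[n]["D"],d[n]["world_to_cam"].tolist())
pickle.dump(d,open("d0.pkl","wb"))
E
```

```text
pics
{'t': 0.0, 'qpos': array([ 1.06888371e+00,  3.59474883e-01,  1.51141564e+00, -5.14288235e-05,
        1.27247384e+00, -1.15106114e-01]), 'qd': array([ 4.76542601e-05, -5.67180675e-04, -1.52366752e-03,  8.34604054e-05,
        8.33031736e-05, -1.11476540e-03]), 'tau': array([ 1.29728134e-03, -5.15373802e+01, -2.70728230e+01,  6.78279251e-02,
        3.49647983e-02, -9.59279691e-05]), 'tool_pos': array([0.22604056, 0.55506367, 0.2218339 ]), 'eef_rot': array([ 0.6945262 , -0.13607411,  0.13572683, -0.69332201]), 'ft_force': array([-0.02858686,  0.49911392,  0.27292646]), 'moment': array([ 0.02414469, -0.02945788,  0.06366513]), 'width': 0.08792436764923425}
side [[494.7645467499351, 0.0, 314.2578056050514], [0.0, 494.7645467499351, 233.35191725445537], [0.0, 0.0, 1.0]] [0.0161805 0.        0.        0.        0.       ] [[0.9848824518646386, -0.17290875203008524, -0.010446027019722956, -0.4670906961464541], [0.09846576912702522, 0.5092044990366008, 0.8549943101980902, -0.1226657823451759], [-0.14251683521367448, -0.8430974686430289, 0.5185321687691088, -1.3358188524011354], [0.0, 0
[... 235 characters left out ...]
0.0009901387008017484, -0.02419532377504828], [0.9748313112330231, 0.08745728503048025, 0.20507349398399305, -0.46779109674948727], [-0.2041626404490468, -0.01933221545304332, 0.9787460762069755, -1.4454482511092686], [0.0, 0.0, 0.0, 1.0]]
wrist [[348.23260228150804, 0.0, 325.710549499482], [0.0, 348.23260228150804, 240.48684443554805], [0.0, 0.0, 1.0]] [-0.04832937  0.          0.          0.          0.        ] [[0.37741979522295155, 0.9260408965074276, -0.0015988025481785371, -0.5989685924654756], [-0.894691091621609, 0.36419626091492785, -0.2586289506387904, 0.03188470717144891], [-0.23891870740233245, 0.09904211998593625, 0.9659754187979592, -0.38972211205669993], [0.0, 0.0, 0.0, 1.0]]
```

View pics/side0.png

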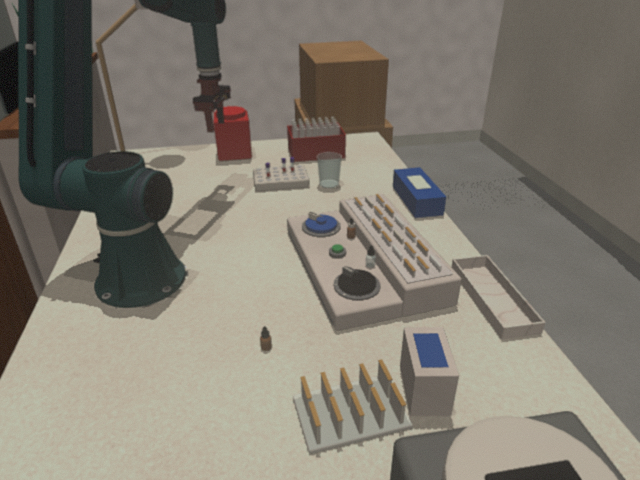

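View pics/top0.png

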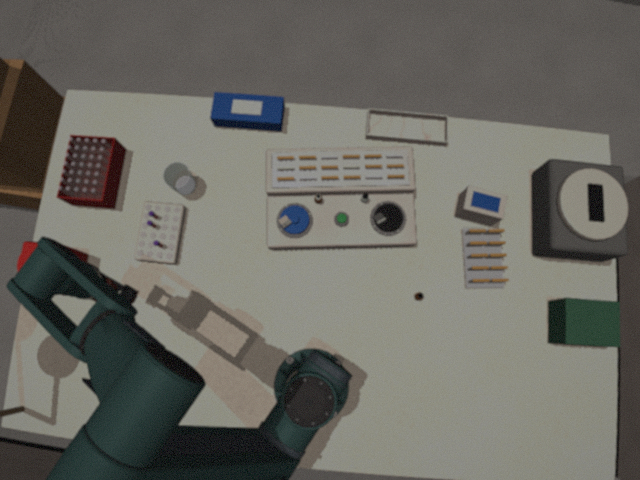

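View pics/wrist0.png

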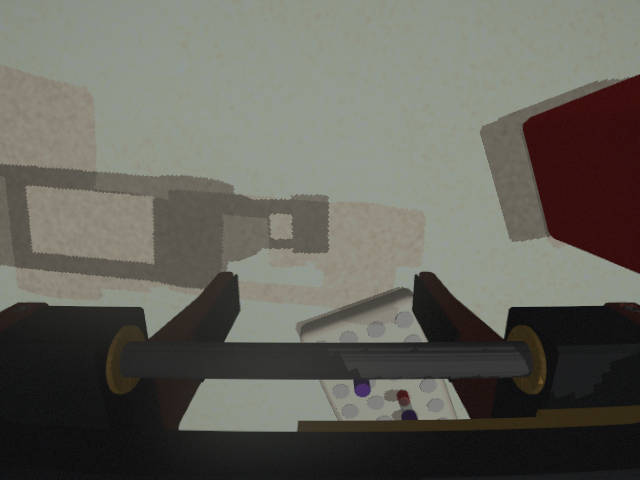

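```bash
cat > h.py <<'E'
import numpy as np,cv2
def ray(c,uv):
    n=cv2.undistortPoints(np.array([[uv]],float),np.array(c["mtx"]),np.array(c["D"]))[0,0]
    M=np.array(c["world_to_cam"]);R=M[:3,:3];o=-R.T@M[:3,3]
    d=R.T@np.array([n[0],-n[1],-1]);return o,d
def atz(c,uv,z):
    o,d=ray(c,uv);return o+d*(z-o[2])/d[2]
def proj(c,p):
    M=np.array(c["world_to_cam"]);q=M[:3,:3]@np.array(p,float)+M[:3,3]
    return cv2.projectPoints(np.array([[q[0],-q[1],-q[2]]]),np.zeros(3),np.zeros(3),np.array(c["mtx"]),np.array(c["D"]))[0][0,0]
E
python3 - <<'E'
import pickle,cv2
d=pickle.load(open("d0.pkl","rb"))
def crop(n,x0,y0,w,h,k,o):
    cv2.imwrite(o,cv2.resize(d[n]["pixels"][y0:y0+h,x0:x0+w,::-1],None,fx=k,fy=k,interpolation=cv2.INTER_CUBIC))
crop("top",262,180,160,72,5,"pics/tc.png")
crop("top",270,190,50,55,10,"pics/tc2.png")
crop("side",280,200,110,110,5,"pics/sc.png")
E
```

```text
(no output)
```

View pics/tc.png

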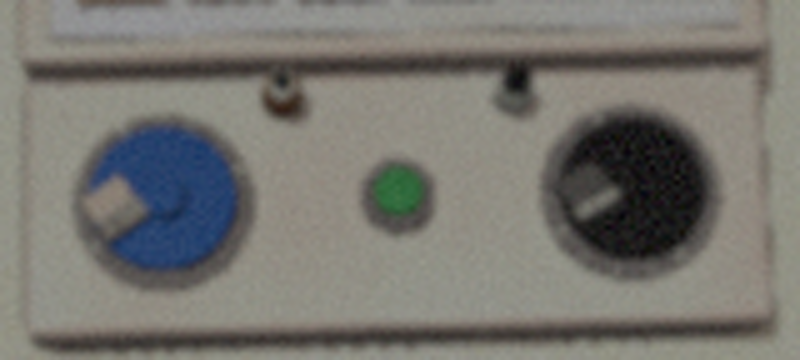

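View pics/tc2.png

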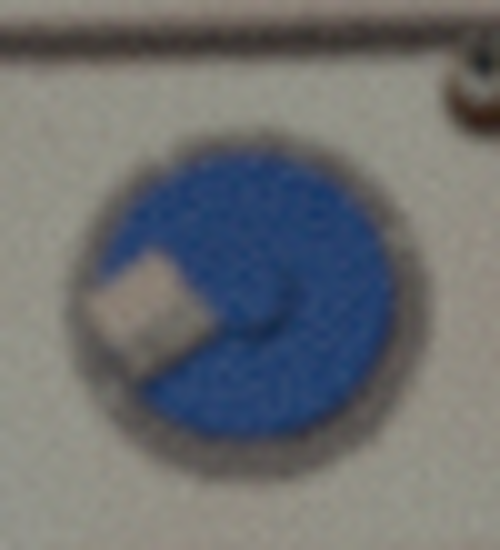

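View pics/sc.png

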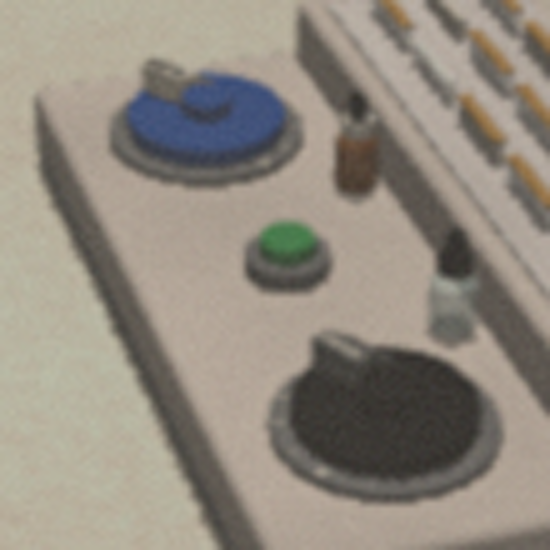

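```bash
python3 - <<'E'
import pickle
from h import *
from scipy.spatial.transform import Rotation as R
d=pickle.load(open("d0.pkl","rb"));T,S,W=d["top"],d["side"],d["wrist"]
np.set_printoptions(precision=4,suppress=True)
print("timer",atz(T,(294.7,219.4),.068),"temp",atz(T,(388.2,218),.068),"start",atz(T,(341.6,218),.065))
print("side timer",atz(S,(280+206/5,200+120/5),.068),"temp",atz(S,(280+387/5,200+413/5),.068),"start",atz(S,(280+288/5,200+242/5),.065))
a=atz(T,(270+21.5,190+32.5),.068);b=atz(T,(270+13.5,190+38),.068);print("fin lower edge ang",np.degrees(np.arctan2(*(b-a)[1::-1])))
a=atz(T,(270+15.5,190+25),.068);b=atz(T,(270+9,190+30),.068);print("upper",np.degrees(np.arctan2(*(b-a)[1::-1])))
for n,(u,v) in {"a":(280,98),"b":(515,98)}.items(): print(n,atz(T,(262+u/5,180+v/5),.07))
M=R.from_quat([ 0.6945262 , -0.13607411,  0.13572683, -0.69332201]).as_matrix();print(M)
w=W["world_to_cam"];w=np.array(w);c=-w[:3,:3].T@w[:3,3];print(c,M.T@(c-[.226,.555,.222]),"look",M.T@-w[2,:3])
E
```

```text
timer [0.5102 0.0976 0.068 ] temp [ 0.5414 -0.1978  0.068 ] start [ 0.5288 -0.0502  0.065 ]
side timer [0.5099 0.0817 0.068 ] temp [ 0.5437 -0.2127  0.068 ] start [ 0.53   -0.0505  0.065 ]
fin lower edge ang 130.5729683354885
upper 133.84009192494707
a [0.5812 0.0298 0.07  ]
b [ 0.5947 -0.1199  0.07  ]
[[ 0.9261 -0.0008  0.3772]
 [-0.3772 -0.0016  0.9261]
 [-0.0002 -1.     -0.0018]]
[0.1615 0.5817 0.3838] [-0.0698 -0.1617  0.0001] look [0.2588 0.9659 0.0001]
```

Request:
carry_out(
  dp=[
    [0.471, 0.022, -0.335],
    [0.471, 0.022, -0.335],
    [0.471, 0.022, -0.335],
    [0.471, 0.022, -0.335],
    [0.471, 0.022, -0.335],
  ],
  rot=[
    [0, 5, 0],
    [0, 10, 0],
    [0, 15, 0],
    [0, 20, 0],
    [0, 27, 0],
  ],
  jaw=[-1, -1, -1, -1, -1],
)

```text
t: 0.65
tool_pos: [0.3608, 0.343, 0.2129]
eef_rot: [0.643, -0.295, 0.295, -0.642]
ft_force: [1.5, 0.6, -0.5]
width: 0.0511
```

```bash
cat >> h.py <<'E'
from scipy.spatial.transform import Rotation as Ro
def down(yaw):  # yaw of tool x, deg, tool y down
    a=np.radians(yaw);x=np.array([np.cos(a),np.sin(a),0]);y=np.array([0,0,-1.]);return np.stack([x,y,np.cross(x,y)],1)
def goto(p,yaw):
    from cell import state
    s=state();M=Ro.from_quat(s["eef_rot"]).as_matrix()
    dp=M.T@(np.array(p)-s["tool_pos"]);rv=Ro.from_matrix(M.T@down(yaw)).as_rotvec(degrees=True)
    print("t",s["t"],"pos",s["tool_pos"],"F",s["ft_force"].round(2),"yaw",np.degrees(np.arctan2(M[1,0],M[0,0])).round(2),"w",round(s["width"],4));print("dp",dp.round(4),"rot",rv.round(2))
E
python3 - <<'E'
from h import *
goto((.536,.067,.2),-49)
E
```

```text
t 0.65 pos [0.36075728 0.34297278 0.21294936] F [ 1.47  0.62 -0.52] yaw -49.36 w 0.0511
dp [ 0.3236  0.013  -0.0467] rot [ 0.01 -0.36  0.01]
```

Request:
carry_out(
  dp=[
    [0.324, 0.013, -0.047],
    [0.324, 0.013, -0.047],
    [0.324, 0.013, -0.047],
    [0.324, 0.013, -0.047],
    [0.324, 0.013, -0.047],
  ],
  rot=[
    [0, 0, 0],
    [0, 0, 0],
    [0, 0, 0],
    [0, 0, 0],
    [0, 0, 0],
  ],
  jaw=[-1, -1, -1, -1, -1],
)

```text
t: 1.15
tool_pos: [0.4954, 0.1323, 0.2031]
eef_rot: [-0.643, 0.294, -0.294, 0.643]
ft_force: [0.2, 0.6, 0.2]
width: 0.0111
```

Request:
carry_out(
  dp=[
    [0.08, 0, 0],
    [0.08, 0, 0],
    [0.08, 0, 0],
    [0.08, 0, 0],
  ],
  rot=[
    [0, 0, 0],
    [0, 0, 0],
    [0, 0, 0],
    [0, 0, 0],
  ],
  jaw=[-1, -1, -1, -1],
)

```text
t: 1.55
tool_pos: [0.5467, 0.0734, 0.2027]
eef_rot: [0.643, -0.295, 0.294, -0.643]
ft_force: [-0.5, 0.5, -0.2]
width: 0.0008
```

```bash
cat > snap.py <<'E'
import sys,pickle,cv2
from cell import snapshot
n,o=sys.argv[1:3]
c=snapshot(n);pickle.dump(c,open(o+".pkl","wb"));im=c["pixels"][:,:,::-1]
if len(sys.argv)>3:
    x,y,w,h,k=map(int,sys.argv[3:]);im=cv2.resize(im[y:y+h,x:x+w],None,fx=k,fy=k,interpolation=cv2.INTER_CUBIC)
cv2.imwrite(f"pics/{o}.png",im)
E
python3 snap.py wrist w1; python3 - <<'E'
from h import *
goto((.536,.067,.2),-49)
E
```

```text
t 1.6 pos [0.54611682 0.07410514 0.20277529] F [-0.05  0.14  0.25] yaw -49.18 w 0.0008
dp [-0.0012  0.0028 -0.0123] rot [ 0.06 -0.18 -0.08]
```

View pics/w1.png

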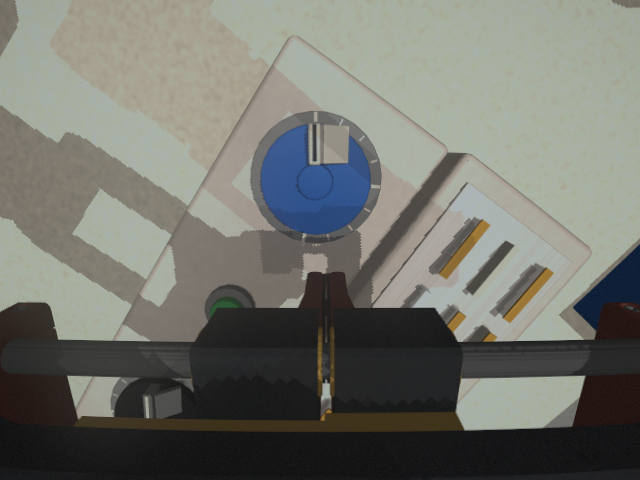

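```bash
python3 - <<'E'
import cv2
im=cv2.imread("pics/w1.png");cv2.imwrite("pics/w1c.png",cv2.resize(im[100:250,235:400],None,fx=4,fy=4,interpolation=cv2.INTER_CUBIC))
cv2.imwrite("pics/w1d.png",cv2.resize(im[260:340,180:400],None,fx=3,fy=3,interpolation=cv2.INTER_CUBIC))
E
```

```text
(no output)
```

View pics/w1c.png

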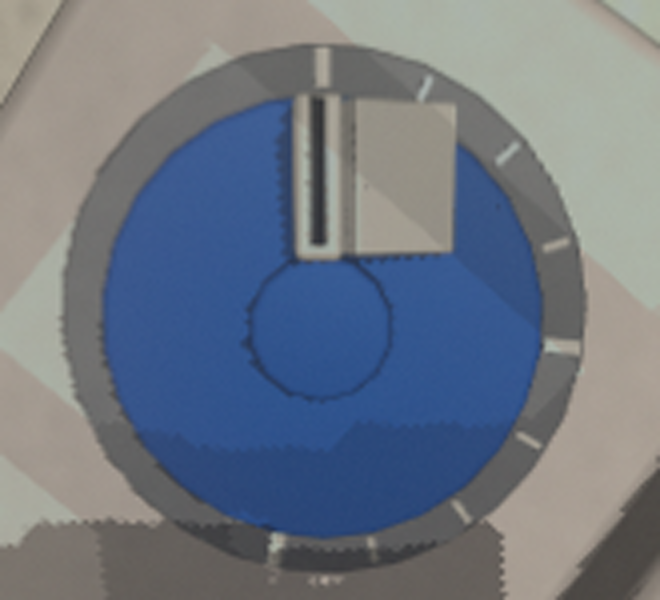

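View pics/w1d.png

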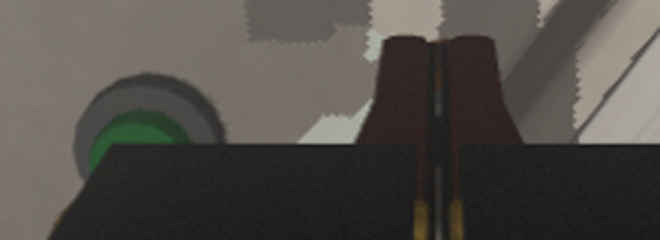

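```bash
python3 - <<'E'
from h import *
import pickle
np.set_printoptions(precision=4,suppress=True)
c=pickle.load(open("w1.pkl","rb"))
P=lambda u,v,z:atz(c,(235+u/4,100+v/4),z)
ax=P(321,327,.078);print("hub",ax)
print("disc centre",P((103+543)/2,(93+538)/2,.068),"bezel",P(324,(45+572)/2,.056))
a,b=P(317,97,.086),P(317,243,.086);ang=lambda v:np.degrees(np.arctan2(v[1],v[0]))
print("fin",ang(a-b),"from ax",ang(a-ax),ang(b-ax), np.hypot(*(a-ax)[:2]),np.hypot(*(b-ax)[:2]))
print("tick0",ang(P(322,68,.056)-ax),"tick4",ang(P(561,347,.056)-ax),"tick8",ang(P(277,545,.056)-ax))
print("start",atz(c,(180+150/3,260+150/3),.062))
for u in(383,497):print("tip",atz(c,(180+u/3,260+40/3),.203))
E
```

```text
hub [0.5124 0.1004 0.078 ]
disc centre [0.5116 0.1016 0.068 ] bezel [0.5111 0.1019 0.056 ]
fin 130.29562045527553 from ax 131.00520489093643 132.14284527863384 0.04445471025459043 0.01707914972337355
tick0 130.819981648523 tick4 33.759661022075704 tick8 -61.440647249315205
start [ 0.5296 -0.0467  0.062 ]
tip [0.5338 0.0752 0.203 ]
tip [0.548  0.0874 0.203 ]
```

```bash
cat >> h.py <<'E'
AX=np.array([.512,.101])
def fin(k,off,r=.036,z=.073,phi0=130.5):
    "k clicks of the fin; off = distance of TCP behind the fin's centre line"
    f=phi0-24*k;a=np.radians(f);p=AX+r*np.array([np.cos(a),np.sin(a)])-off*np.array([np.sin(a),-np.cos(a)])
    print("target",p.round(4));goto((p[0],p[1],z),f-180)
E
python3 - <<'E'
from h import *
fin(0,.023,z=.125)
E
```

```text
target [0.4711 0.1134]
t 1.6 pos [0.54611682 0.07410514 0.20277529] F [-0.05  0.14  0.25] yaw -49.18 w 0.0008
dp [-0.0787  0.0779 -0.031 ] rot [ 0.06  0.32 -0.08]
```

Request:
carry_out(
  dp=[
    [-0.079, 0.04, -0.031],
    [-0.079, 0.078, -0.031],
    [-0.079, 0.078, -0.031],
    [-0.079, 0.078, -0.031],
    [-0.079, 0.078, -0.031],
  ],
  rot=[
    [0, 0.3, 0],
    [0, 0.3, 0],
    [0, 0.3, 0],
    [0, 0.3, 0],
    [0, 0.3, 0],
  ],
  jaw=[-1, -1, -1, -1, -1],
)

```text
t: 2.1
tool_pos: [0.472, 0.1141, 0.1258]
eef_rot: [-0.642, 0.295, -0.295, 0.643]
ft_force: [0.3, 0.6, 0.7]
width: 0.0007
```

```bash
python3 snap.py wrist w2;python3 - <<'E'
from h import *
fin(0,.023)
E
```

```text
target [0.4711 0.1134]
t 2.15 pos [0.47335359 0.11384327 0.12639775] F [0.45 0.29 1.2 ] yaw -49.39 w 0.0005
dp [-0.0012  0.0534 -0.0021] rot [-0.11  0.11  0.09]
```

View pics/w2.png

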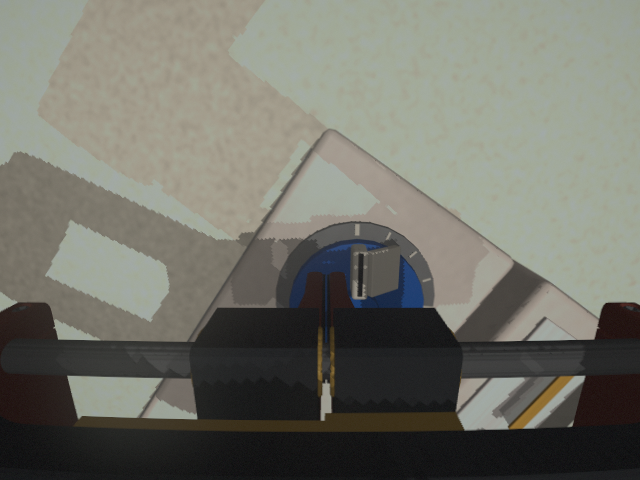

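Request:
carry_out(
  dp=[
    [0, 0.03, -0.002],
    [0, 0.053, -0.002],
    [0, 0.053, -0.002],
    [0, 0.053, -0.002],
  ],
  rot=[
    [0, 0, 0],
    [0, 0, 0],
    [0, 0, 0],
    [0, 0, 0],
  ],
  jaw=[-1, -1, -1, -1],
)

```text
t: 2.55
tool_pos: [0.4719, 0.1119, 0.0732]
eef_rot: [-0.642, 0.295, -0.296, 0.642]
ft_force: [0.4, -0.8, -0.2]
width: 0.0007
```

```bash
python3 snap.py wrist w3 240 200 200 120 4;python3 - <<'E'
from h import *
fin(0,.023)
E
```

```text
target [0.4711 0.1134]
t 2.6 pos [0.47220749 0.11193839 0.07355583] F [ 0.63 -0.79  0.21] yaw -49.48 w 0.0007
dp [-0.0018  0.0006  0.0002] rot [-0.11  0.02  0.08]
```

View pics/w3.png

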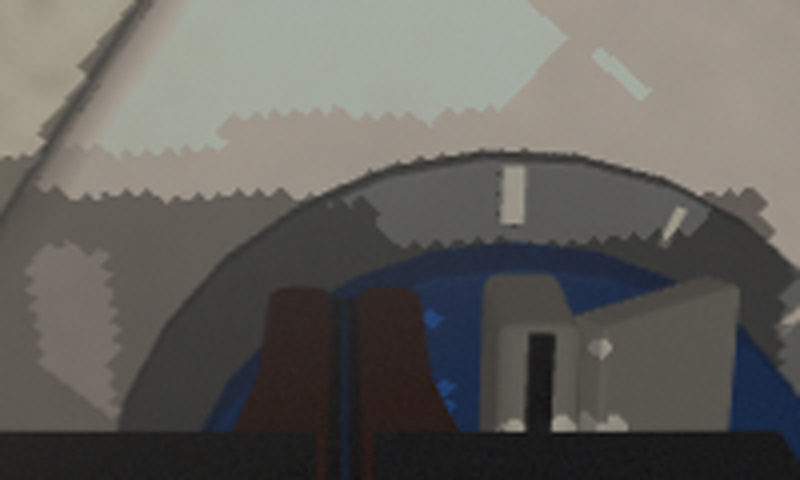

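```bash
cat >> h.py <<'E'
def rows(ks,off=.015,r=.036,z=.073,phi0=130.5,verbose=True):
    from cell import state
    s=state();M=Ro.from_quat(s["eef_rot"]).as_matrix()
    print("t",round(s["t"],2),"pos",s["tool_pos"].round(4),"F",s["ft_force"].round(2))
    # where the finger is, as clicks at given off
    dpl=[];rl=[]
    for k in ks:
        f=phi0-24*k;a=np.radians(f);p=AX+r*np.array([np.cos(a),np.sin(a)])-off*np.array([np.sin(a),-np.cos(a)])
        dpl.append((M.T@(np.array([*p,z])-s["tool_pos"])).round(4).tolist());rl.append(Ro.from_matrix(M.T@down(f-180)).as_rotvec(degrees=True).round(1).tolist())
    print(dpl);print(rl)
E
python3 -c "
from h import *
rows([0,.15,.3,.45,.6])"
```

```text
t 2.6 pos [0.4722 0.1119 0.0736] F [ 0.63 -0.79  0.21]
[[-0.0018, 0.0006, 0.0082], [-0.0027, 0.0006, 0.0104], [-0.0034, 0.0006, 0.0128], [-0.004, 0.0006, 0.0152], [-0.0044, 0.0006, 0.0176]]
[[-0.1, 0.0, 0.1], [-0.1, 3.6, 0.1], [-0.1, 7.2, 0.1], [-0.1, 10.8, 0.1], [-0.1, 14.4, 0.1]]
```

Request:
carry_out(
  dp=[
    [-0.001, 0, 0.004],
    [-0.002, 0, 0.008],
    [-0.0025, 0, 0.0105],
    [-0.0035, 0, 0.013],
    [-0.0035, 0, 0.013],
  ],
  rot=[
    [0, 0, 0],
    [0, 0, 0],
    [0, 3.6, 0],
    [0, 7.2, 0],
    [0, 7.2, 0],
  ],
  jaw=[-1, -1, -1, -1, -1],
)

```text
t: 3.1
tool_pos: [0.4782, 0.1232, 0.0727]
eef_rot: [0.623, -0.335, 0.336, -0.622]
ft_force: [-1.1, -1.9, 1.9]
width: 0.0005
```

```bash
python3 snap.py wrist w4 240 200 200 120 4;python3 - <<'E'
from h import *
rows([.3,.4,.5,.6,.7])
E
```

```text
t 3.15 pos [0.478  0.1231 0.0726] F [-1.96 -2.42  1.2 ]
[[0.0011, -0.0004, 0.0013], [0.0005, -0.0004, 0.0028], [-0.0, -0.0004, 0.0044], [-0.0005, -0.0004, 0.0059], [-0.0009, -0.0004, 0.0075]]
[[0.0, 0.1, 0.0], [0.0, 2.5, 0.0], [0.0, 4.9, 0.0], [0.0, 7.3, 0.0], [0.0, 9.7, 0.0]]
```

View pics/w4.png

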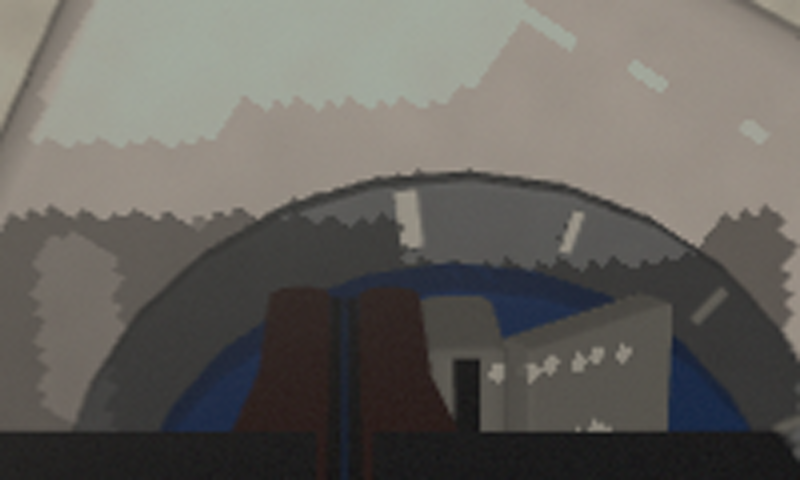

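Request:
carry_out(
  dp=[
    [0.001, 0, 0.0015],
    [0.0005, 0, 0.003],
    [0, 0, 0.0045],
    [-0.0005, 0, 0.006],
    [-0.0005, 0, 0.006],
  ],
  rot=[
    [0, 0, 0],
    [0, 2.5, 0],
    [0, 4.9, 0],
    [0, 7.3, 0],
    [0, 7.3, 0],
  ],
  jaw=[-1, -1, -1, -1, -1],
)

```text
t: 3.65
tool_pos: [0.4838, 0.1271, 0.0724]
eef_rot: [-0.599, 0.374, -0.375, 0.6]
ft_force: [-0.6, -0.4, -0.0]
width: 0.0002
```

```bash
python3 snap.py wrist w5 240 200 200 120 4;python3 - <<'E'
from h import *
rows([.6,.8,1,1.2,1.4])
E
```

```text
t 3.7 pos [0.4836 0.127  0.0724] F [-0.6  -0.36  0.71]
[[-0.0002, -0.0006, -0.0009], [-0.0013, -0.0006, 0.0021], [-0.0022, -0.0006, 0.0053], [-0.0028, -0.0006, 0.0085], [-0.0031, -0.0005, 0.0117]]
[[-0.1, 0.0, 0.0], [-0.1, 4.8, 0.0], [-0.1, 9.6, 0.0], [-0.1, 14.4, 0.0], [-0.1, 19.2, 0.0]]
```

View pics/w5.png

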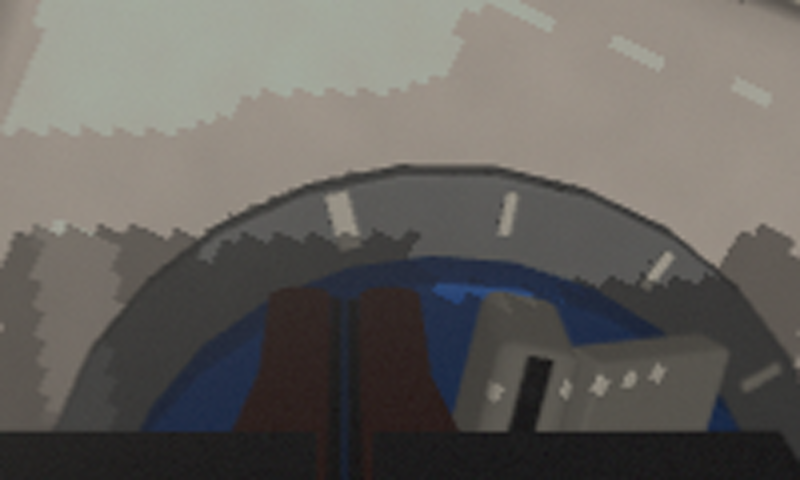

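Request:
carry_out(
  dp=[
    [-0.001, 0, 0.002],
    [-0.002, 0, 0.005],
    [-0.0025, 0, 0.007],
    [-0.003, 0, 0.0085],
    [-0.003, 0, 0.01],
  ],
  rot=[
    [0, 4.8, 0],
    [0, 9.6, 0],
    [0, 12, 0],
    [0, 14.4, 0],
    [0, 16.8, 0],
  ],
  jaw=[-1, -1, -1, -1, -1],
)

```text
t: 4.2
tool_pos: [0.4896, 0.1337, 0.0721]
eef_rot: [0.539, -0.458, 0.458, -0.538]
ft_force: [-3.6, 0.2, 2.9]
width: 0.0006
```

```bash
python3 - <<'E'
from h import *
rows([1.3,1.4,1.5,1.6])
E
```

```text
t 4.2 pos [0.4896 0.1337 0.0721] F [-3.6   0.22  2.93]
[[-0.0001, -0.0009, 0.0019], [-0.0007, -0.0009, 0.0034], [-0.0012, -0.0009, 0.0049], [-0.0017, -0.0009, 0.0065]]
[[0.1, -0.1, 0.0], [0.1, 2.3, 0.0], [0.1, 4.7, 0.0], [0.1, 7.1, 0.0]]
```

Request:
carry_out(
  dp=[
    [0, -0.001, 0.002],
    [-0.0005, -0.001, 0.0035],
    [-0.001, -0.001, 0.005],
    [-0.0015, -0.001, 0.006],
    [-0.0015, -0.001, 0.006],
  ],
  rot=[
    [0, 0, 0],
    [0, 2.4, 0],
    [0, 4.8, 0],
    [0, 7.2, 0],
    [0, 7.2, 0],
  ],
  jaw=[-1, -1, -1, -1, -1],
)

```text
t: 4.7
tool_pos: [0.4972, 0.1365, 0.0735]
eef_rot: [-0.509, 0.49, -0.491, 0.51]
ft_force: [1.0, -0.0, 0.1]
width: 0.0004
```

```bash
python3 snap.py wrist w6 240 200 200 120 4;python3 - <<'E'
from h import *
rows([1.6,1.8,2,2.1,2.2,2.3,2.4])
E
```

```text
t 4.75 pos [0.497  0.1364 0.0734] F [-0.31 -0.76 -0.4 ]
[[-0.0001, 0.0004, -0.0013], [-0.0012, 0.0004, 0.0018], [-0.0021, 0.0005, 0.0049], [-0.0024, 0.0005, 0.0065], [-0.0027, 0.0005, 0.0081], [-0.0029, 0.0005, 0.0098], [-0.003, 0.0005, 0.0114]]
[[-0.1, 0.1, -0.0], [-0.1, 4.9, -0.0], [-0.1, 9.7, -0.0], [-0.1, 12.1, -0.0], [-0.1, 14.5, -0.0], [-0.1, 16.9, -0.0], [-0.1, 19.3, -0.0]]
```

View pics/w6.png

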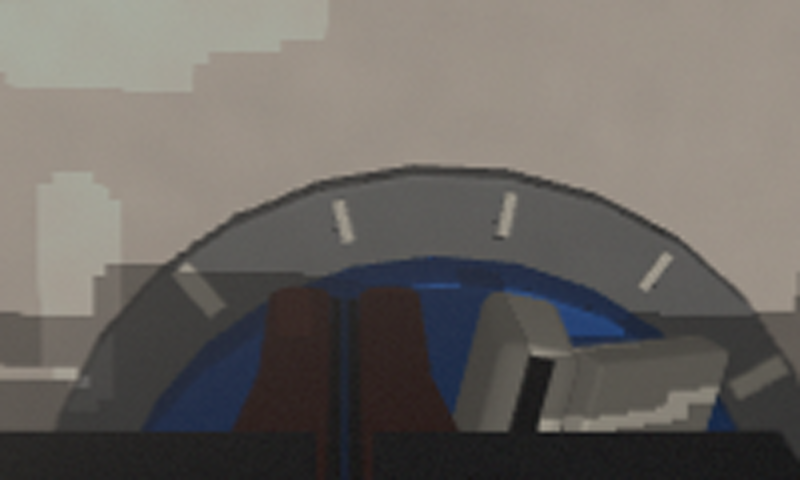

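Fin sits at tick 2. Same pattern again for the third click.

Request:
carry_out(
  dp=[
    [-0.001, 0, 0.002],
    [-0.002, 0, 0.005],
    [-0.0025, 0, 0.007],
    [-0.0025, 0, 0.0085],
    [-0.003, 0, 0.01],
  ],
  rot=[
    [0, 4.8, 0],
    [0, 9.6, 0],
    [0, 12, 0],
    [0, 14.4, 0],
    [0, 16.8, 0],
  ],
  jaw=[-1, -1, -1, -1, -1],
)

```text
t: 5.25
tool_pos: [0.5053, 0.1397, 0.0732]
eef_rot: [-0.432, 0.56, -0.56, 0.431]
ft_force: [-3.1, 0.6, 1.8]
width: 0.0002
```

```bash
python3 - <<'E'
from h import *
rows([2.3,2.4,2.5,2.6])
E
```

```text
t 5.25 pos [0.5053 0.1397 0.0732] F [-3.14  0.63  1.78]
[[-0.0003, 0.0002, 0.0013], [-0.0009, 0.0002, 0.0029], [-0.0014, 0.0002, 0.0044], [-0.0019, 0.0002, 0.006]]
[[0.1, -0.0, 0.0], [0.1, 2.4, 0.0], [0.1, 4.8, 0.0], [0.1, 7.2, 0.0]]
```

Request:
carry_out(
  dp=[
    [0, 0, 0.0015],
    [-0.001, 0, 0.003],
    [-0.0015, 0, 0.0045],
    [-0.002, 0, 0.006],
    [-0.002, 0, 0.006],
  ],
  rot=[
    [0, 0, 0],
    [0, 2.4, 0],
    [0, 4.8, 0],
    [0, 7.2, 0],
    [0, 7.2, 0],
  ],
  jaw=[-1, -1, -1, -1, -1],
)

```text
t: 5.75
tool_pos: [0.5133, 0.14, 0.0734]
eef_rot: [0.396, -0.585, 0.586, -0.397]
ft_force: [0.4, -0.2, 0.2]
width: 0.0006
```

```bash
python3 snap.py wrist w7 240 200 200 120 4;python3 - <<'E'
from h import *
rows([2.6,2.8,3,3.1,3.2,3.3,3.4])
E
```

```text
t 5.8 pos [0.5131 0.14   0.0734] F [0.13 0.26 0.1 ]
[[0.0006, 0.0004, -0.0014], [-0.0005, 0.0004, 0.0016], [-0.0014, 0.0004, 0.0048], [-0.0017, 0.0004, 0.0064], [-0.002, 0.0004, 0.008], [-0.0022, 0.0004, 0.0096], [-0.0023, 0.0004, 0.0112]]
[[-0.1, 0.1, -0.0], [-0.1, 4.9, -0.0], [-0.1, 9.7, -0.0], [-0.1, 12.1, -0.0], [-0.1, 14.5, -0.0], [-0.1, 16.9, -0.0], [-0.1, 19.3, -0.0]]
```

View pics/w7.png

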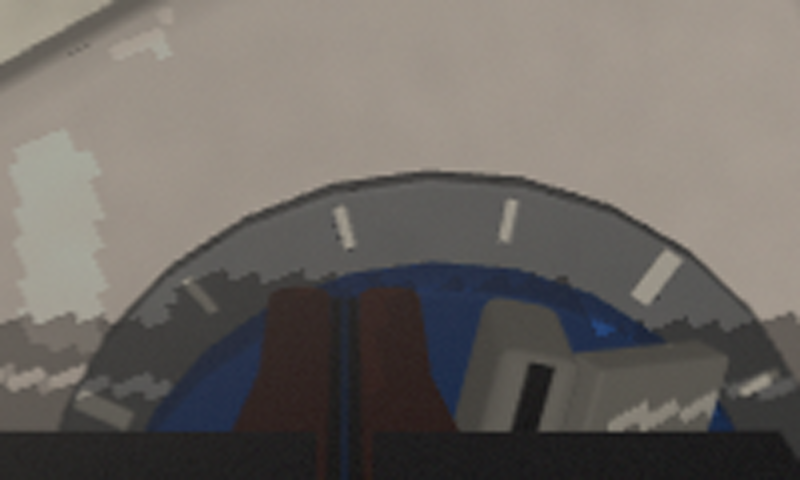

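Fin at tick 3, next tick is the long one (4). Last click, with a gentler end.

Request:
carry_out(
  dp=[
    [-0.0005, 0, 0.002],
    [-0.0015, 0, 0.005],
    [-0.0015, 0, 0.0065],
    [-0.002, 0, 0.008],
    [-0.002, 0, 0.0095],
  ],
  rot=[
    [0, 4.8, 0],
    [0, 9.6, 0],
    [0, 12, 0],
    [0, 14.4, 0],
    [0, 16.8, 0],
  ],
  jaw=[-1, -1, -1, -1, -1],
)

```text
t: 6.3
tool_pos: [0.5216, 0.1388, 0.0733]
eef_rot: [-0.306, 0.638, -0.637, 0.306]
ft_force: [-0.7, 2.9, 1.7]
width: 0.0003
```

```bash
python3 - <<'E'
from h import *
rows([3.3,3.4,3.5,3.6])
E
```

```text
t 6.3 pos [0.5216 0.1388 0.0733] F [-0.68  2.91  1.71]
[[-0.0005, 0.0003, 0.0011], [-0.0011, 0.0003, 0.0027], [-0.0017, 0.0003, 0.0042], [-0.0021, 0.0003, 0.0058]]
[[0.1, -0.0, -0.0], [0.1, 2.4, -0.0], [0.1, 4.8, -0.0], [0.1, 7.2, -0.0]]
```

Request:
carry_out(
  dp=[
    [-0.0005, 0, 0.001],
    [-0.001, 0, 0.002],
    [-0.001, 0, 0.003],
    [-0.0015, 0, 0.004],
    [-0.0015, 0, 0.005],
  ],
  rot=[
    [0, 0, 0],
    [0, 2, 0],
    [0, 3.5, 0],
    [0, 5, 0],
    [0, 6, 0],
  ],
  jaw=[-1, -1, -1, -1, -1],
)

```text
t: 6.8
tool_pos: [0.5273, 0.1361, 0.0733]
eef_rot: [0.272, -0.652, 0.653, -0.272]
ft_force: [-0.2, -0.3, 0.1]
width: 0.0005
```

```bash
python3 snap.py wrist w8 240 200 200 120 4;python3 - <<'E'
from h import *
rows([3.4,3.5,3.6])
E
```

```text
t 6.85 pos [0.5275 0.136  0.0733] F [0.55 0.36 0.34]
[[0.0008, 0.0003, -0.0037], [0.0001, 0.0003, -0.0022], [-0.0005, 0.0003, -0.0007]]
[[-0.1, -3.7, -0.0], [-0.1, -1.3, -0.0], [-0.1, 1.1, -0.0]]
```

View pics/w8.png

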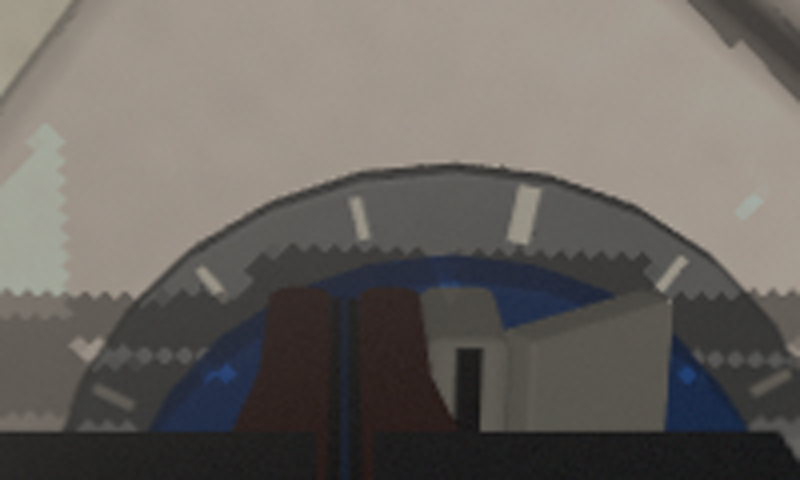

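Request:
carry_out(
  dp=[
    [0, 0, 0.0005],
    [0, 0, 0.001],
    [0, 0, 0.001],
  ],
  rot=[
    [0, 0, 0],
    [0, 1, 0],
    [0, 1, 0],
  ],
  jaw=[-1, -1, -1],
)

```text
t: 7.15
tool_pos: [0.5276, 0.1355, 0.0732]
eef_rot: [0.266, -0.655, 0.655, -0.266]
ft_force: [-0.1, 0.3, 1.3]
width: 0.0008
```

```bash
python3 snap.py wrist w9 240 200 200 120 4;python3 - <<'E'
from h import *
rows([3.4,3.5,3.6])
E
```

```text
t 7.2 pos [0.5276 0.1355 0.0732] F [-0.76 -0.34 -0.95]
[[0.0006, 0.0002, -0.004], [-0.0001, 0.0002, -0.0025], [-0.0008, 0.0002, -0.001]]
[[-0.0, -4.7, 0.0], [-0.0, -2.3, 0.0], [-0.0, 0.1, 0.0]]
```

View pics/w9.png

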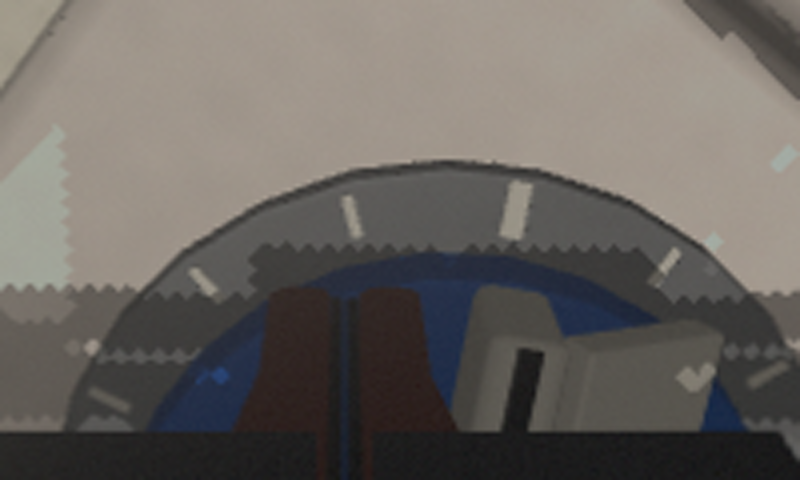

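Request:
carry_out(
  dp=[
    [0, 0, -0.004],
    [0, 0, -0.006],
    [0, -0.04, -0.006],
    [0, -0.09, -0.006],
    [0, -0.13, -0.006],
  ],
  rot=[
    [0, 0, 0],
    [0, 0, 0],
    [0, 0, 0],
    [0, 0, 0],
    [0, 0, 0],
  ],
  jaw=[-1, -1, -1, -1, -1],
)

```text
t: 7.7
tool_pos: [0.5231, 0.1402, 0.2053]
eef_rot: [0.266, -0.655, 0.655, -0.267]
ft_force: [1.2, -0.5, 1.3]
width: 0.0006
```

```bash
python3 - <<'E'
from h import *
goto((.50,-.05,.203),-60)
E
```

```text
t 7.7 pos [0.52312554 0.14022522 0.20527007] F [ 1.18 -0.5   1.34] yaw -135.74 w 0.0006
dp [0.1493 0.0023 0.1201] rot [-3.000e-02 -7.574e+01 -0.000e+00]
```

```bash
python3 - <<'E'
from h import *
goto((.53,-.09,.203),-90)
E
```

```text
t 7.7 pos [0.52312554 0.14022522 0.20527007] F [ 1.18 -0.5   1.34] yaw -135.74 w 0.0006
dp [0.1558 0.0023 0.1697] rot [-2.000e-02 -4.574e+01 -1.000e-02]
```

Request:
carry_out(
  dp=[
    [0.03, 0, 0.033],
    [0.062, 0, 0.067],
    [0.093, 0, 0.1],
    [0.124, 0, 0.135],
    [0.156, 0, 0.17],
  ],
  rot=[
    [0, -8.5, 0],
    [0, -17, 0],
    [0, -25.5, 0],
    [0, -34, 0],
    [0, -42.5, 0],
  ],
  jaw=[-1, -1, -1, -1, -1],
)

```text
t: 8.2
tool_pos: [0.5297, -0.0834, 0.2034]
eef_rot: [0.472, -0.526, 0.527, -0.472]
ft_force: [0.6, 0.8, 0.3]
width: 0.0007
```

Request:
carry_out(
  dp=[
    [0, 0, 0],
    [0, 0, 0],
  ],
  rot=[
    [0, -3, 0],
    [0, -3, 0],
  ],
  jaw=[-1, -1],
)

```text
t: 8.4
tool_pos: [0.5298, -0.0832, 0.2031]
eef_rot: [-0.483, 0.516, -0.516, 0.483]
ft_force: [-0.2, 0.4, 0.3]
width: 0.0002
```

```bash
python3 snap.py wrist w10;python3 - <<'E'
from h import *
goto((.53,-.09,.203),-90)
E
```

```text
t 8.45 pos [ 0.52965681 -0.0821865   0.20309088] F [0.23 0.34 0.28] yaw -93.76 w 0.0001
dp [0.0078 0.0001 0.0009] rot [ 0.03 -3.76 -0.02]
```

View pics/w10.png

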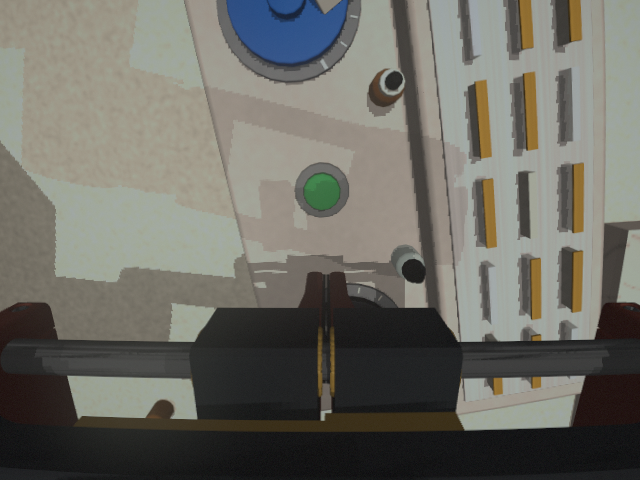

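```bash
python3 - <<'E'
from h import *
import pickle
c=pickle.load(open("w10.pkl","rb"));c1=pickle.load(open("d0.pkl","rb"))
for z in(.056,.062,.068):print(z,atz(c,(322,191),z),atz(c1["top"],(341.6,218),z),atz(c1["side"],(280+288/5,200+242/5),z))
goto((.529,-.0485,.1),-93.8)
E
```

```text
0.056 [ 0.52924286 -0.05018356  0.056     ] [ 0.53105166 -0.05045747  0.056     ] [ 0.53310999 -0.03694697  0.056     ]
0.062 [ 0.52935468 -0.04946469  0.062     ] [ 0.52953387 -0.05029525  0.062     ] [ 0.53106255 -0.04596801  0.062     ]
0.068 [ 0.5294665  -0.04874581  0.068     ] [ 0.52801607 -0.05013304  0.068     ] [ 0.52901512 -0.05498906  0.068     ]
t 8.45 pos [ 0.52965681 -0.0821865   0.20309088] F [0.23 0.34 0.28] yaw -93.76 w 0.0001
dp [-0.0335  0.1031 -0.0028] rot [ 0.03  0.04 -0.02]
```

```bash
python3 snap.py top t2 262 180 160 72 5
```

```text
(no output)
```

View pics/t2.png

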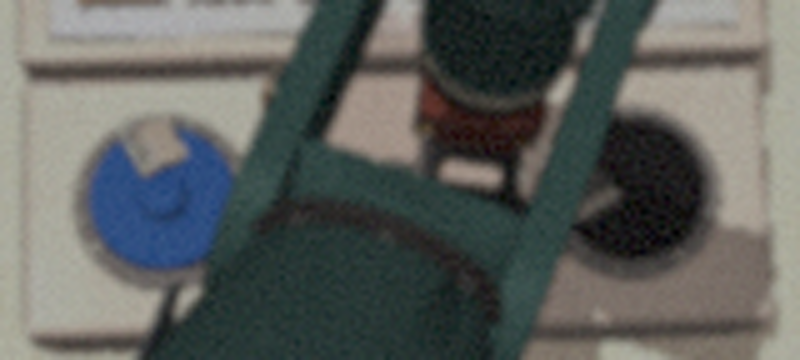

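Request:
carry_out(
  dp=[
    [-0.033, 0.01, -0.0025],
    [-0.033, 0.06, -0.0025],
    [-0.033, 0.11, -0.0025],
    [-0.033, 0.125, -0.0025],
    [-0.033, 0.125, -0.0025],
  ],
  rot=[
    [0, 0, 0],
    [0, 0, 0],
    [0, 0, 0],
    [0, 0, 0],
    [0, 0, 0],
  ],
  jaw=[-1, -1, -1, -1, -1],
)

```text
t: 9.0
tool_pos: [0.527, -0.047, 0.0757]
eef_rot: [-0.485, 0.517, -0.513, 0.483]
ft_force: [-0.4, 1.0, -0.2]
width: 0.0007
```

```bash
python3 snap.py wrist w11 240 200 200 120 4;python3 -c "
from h import *
goto((.529,-.0495,.06),-93.8)"
```

```text
t 9.05 pos [ 0.5286158  -0.04758305  0.07738375] F [-0.84  0.35  0.11] yaw -93.56 w 0.0007
dp [0.0019 0.0174 0.0006] rot [ 0.16  0.24 -0.03]
```

View pics/w11.png

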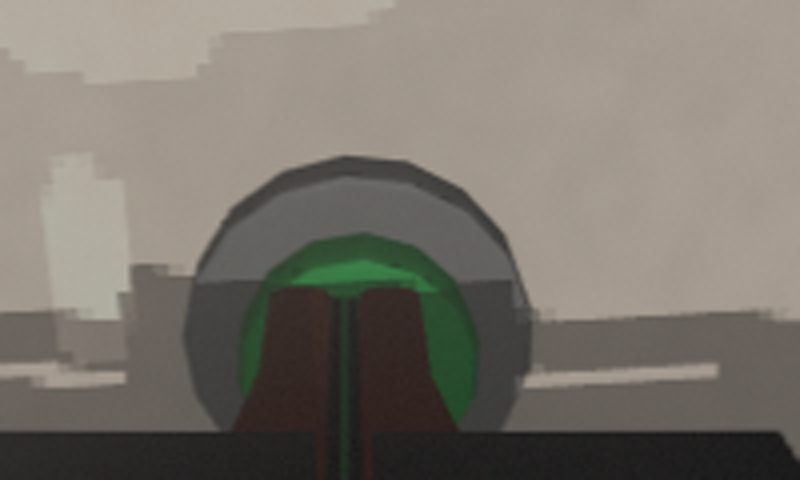

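Request:
carry_out(
  dp=[
    [0.001, 0.004, 0.002],
    [0.001, 0.008, 0.002],
    [0.001, 0.011, 0.002],
    [0.001, 0.013, 0.002],
    [0.001, 0.015, 0.002],
  ],
  rot=[
    [0, 0, 0],
    [0, 0, 0],
    [0, 0, 0],
    [0, 0, 0],
    [0, 0, 0],
  ],
  jaw=[-1, -1, -1, -1, -1],
)

```text
t: 9.55
tool_pos: [0.5337, -0.0504, 0.0657]
eef_rot: [0.483, -0.514, 0.517, -0.485]
ft_force: [-4.7, 3.0, 38.5]
width: 0.0007
```

```bash
python3 snap.py wrist w12 240 200 200 120 4;python3 -c "
from h import *
goto((.529,-.0495,.06),-93.8)"
```

```text
t 9.6 pos [ 0.53364168 -0.05033495  0.06593032] F [-2.9   2.77 24.19] yaw -93.63 w 0.0004
dp [-0.0005  0.0059 -0.0047] rot [-0.24  0.17  0.02]
```

View pics/w12.png

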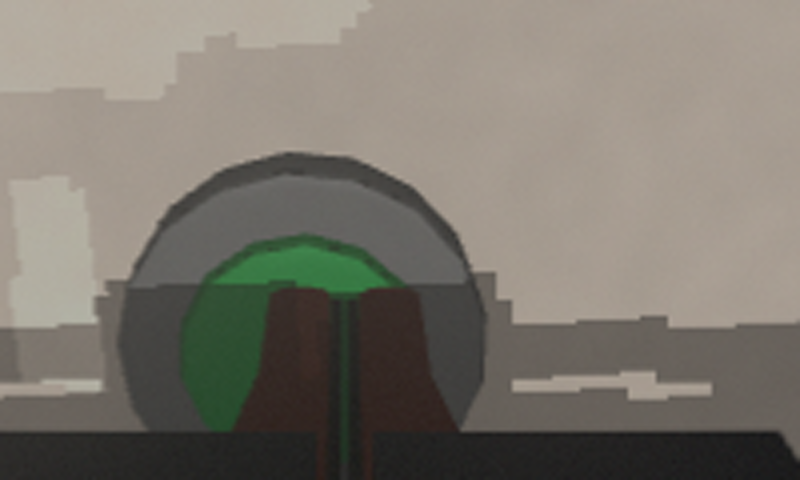

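Request:
carry_out(
  dp=[
    [0, -0.008, 0],
    [0, -0.014, 0],
    [0, -0.014, -0.004],
    [0, -0.014, -0.004],
  ],
  rot=[
    [0, 0, 0],
    [0, 0, 0],
    [0, 0, 0],
    [0, 0, 0],
  ],
  jaw=[-1, -1, -1, -1],
)

```text
t: 10.0
tool_pos: [0.5261, -0.0497, 0.0769]
eef_rot: [-0.484, 0.516, -0.515, 0.484]
ft_force: [-0.5, -0.1, -0.1]
width: 0.0003
```

```bash
python3 snap.py wrist w13 240 200 200 120 4;python3 -c "
from h import *
goto((.529,-.0495,.06),-93.8)"
```

```text
t 10.05 pos [ 0.52632549 -0.04972892  0.07671165] F [0.73 0.19 0.18] yaw -93.62 w 0.0006
dp [-0.0004  0.0167  0.0027] rot [ 0.11  0.18 -0.01]
```

View pics/w13.png

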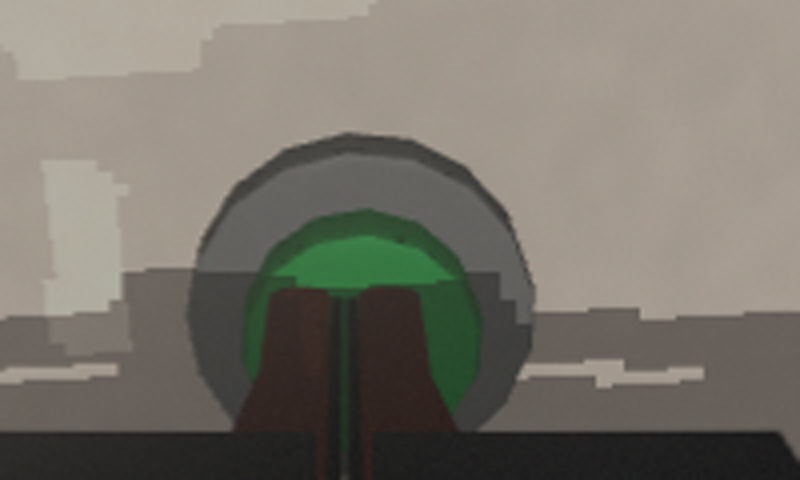

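Request:
carry_out(
  dp=[
    [0, 0.004, 0.002],
    [0, 0.008, 0.002],
    [0, 0.01, 0.002],
    [0, 0.012, 0.002],
    [0, 0.013, 0.002],
  ],
  rot=[
    [0, 0, 0],
    [0, 0, 0],
    [0, 0, 0],
    [0, 0, 0],
    [0, 0, 0],
  ],
  jaw=[-1, -1, -1, -1, -1],
)

```text
t: 10.55
tool_pos: [0.5297, -0.0501, 0.0658]
eef_rot: [0.484, -0.515, 0.516, -0.484]
ft_force: [-7.5, 1.1, 31.1]
width: 0.0003
```

```bash
python3 snap.py wrist w14 240 200 200 120 4;python3 -c "
from h import *
goto((.529,-.0495,.06),-93.8)"
```

```text
t 10.6 pos [ 0.5296726  -0.05005243  0.06594693] F [-6.5   0.48 24.98] yaw -93.6 w 0.0005
dp [-0.0005  0.0059 -0.0007] rot [-0.01  0.2   0.02]
```

View pics/w14.png

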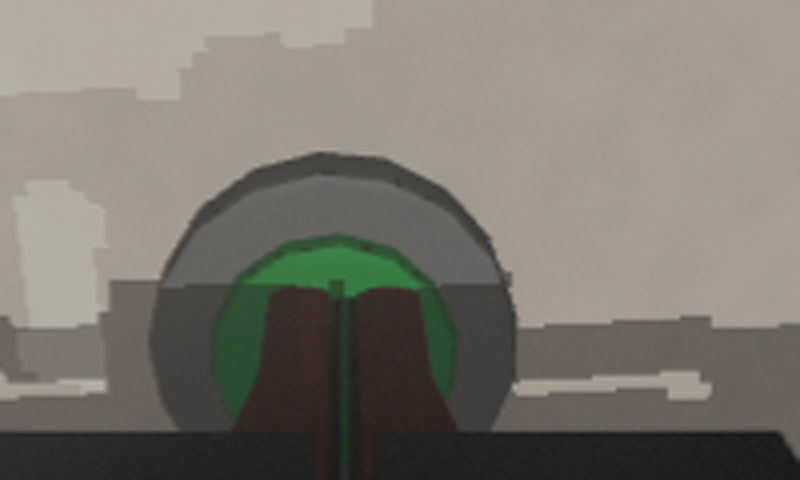

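Request:
carry_out(
  dp=[
    [0, -0.01, 0],
    [0, -0.05, 0],
    [0, -0.1, 0],
    [0, -0.14, 0],
    [0.04, -0.14, 0],
  ],
  rot=[
    [0, 0, 0],
    [0, 0, 0],
    [0, 0, 0],
    [0, 0, 0],
    [0, 0, 0],
  ],
  jaw=[-1, -1, -1, -1, -1],
)

```text
t: 11.1
tool_pos: [0.5309, -0.0881, 0.2098]
eef_rot: [0.483, -0.512, 0.517, -0.487]
ft_force: [1.0, -1.1, -0.2]
width: 0.0007
```

Request:
carry_out(
  dp=[
    [0.04, -0.05, 0],
    [0.04, -0.05, 0],
    [0.04, -0.05, 0],
  ],
  rot=[
    [0, 0, 0],
    [0, 0, 0],
    [0, 0, 0],
  ],
  jaw=[-1, -1, -1],
)

```text
t: 11.4
tool_pos: [0.5257, -0.1312, 0.2556]
eef_rot: [0.483, -0.515, 0.517, -0.484]
ft_force: [0.3, -0.4, -0.9]
width: 0.0002
```

```bash
python3 snap.py wrist w15; python3 snap.py side s15; python3 -c "
from h import *
goto((.529,-.0495,.06),-93.8)"
```

```text
t 11.5 pos [ 0.52390438 -0.12890617  0.25305048] F [-0.22 -0.03 -0.16] yaw -93.64 w 0.0004
dp [-0.0793  0.1931  0.0003] rot [ 0.09  0.16 -0.07]
```

View pics/w15.png

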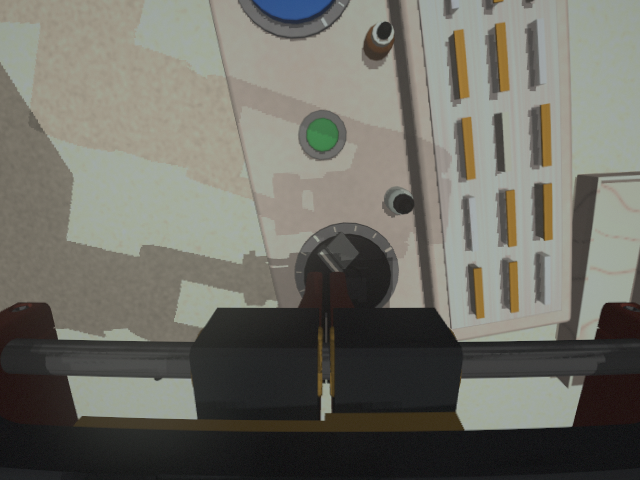

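View pics/s15.png

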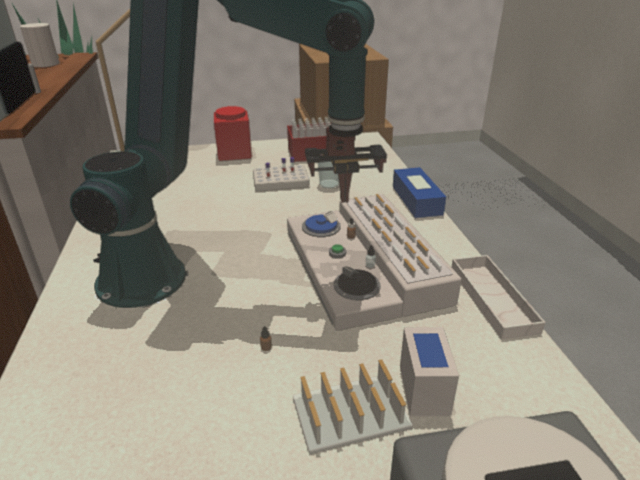

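```bash
python3 -c "
from cell import close_job
print(close_job())"
```

```text
the job is handed in; nothing more can be done
None
```

I turned the timer dial four clicks clockwise with the closed fingertips, then pressed the green start button and let it spring back. I handed the job in at about 11.5 s; no verdict was reported.

- **Timer:** Close-up wrist pictures showed the fin resting at ticks 1, 2 and 3, then at the long fourth tick. A top view taken before I pressed the button still showed it there. Contact forces on the dial were about 3 to 5 N.
- **Start button:** I pressed it twice. On the first press the finger slid off-centre, reaching about 38 N, so I lifted off, re-centred and pressed again at about 31 N. Both presses stopped at the same height (z about 0.066 m). I took that to be the end of the travel, though I had no direct reading of it. The last wrist picture shows the button up.
- **Everything else:** In the last pictures the temperature dial's fin was still at its first tick and the loose things looked unmoved. That is by eye; I did not measure their positions. The arm was clear of everything.
- **Disagreement:** My first rough side-camera estimate put the timer about 15 mm away from where the top camera had it. The wrist camera agreed with the top one to within about 4 mm, so I used that.

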